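# Call a workmate and show them the sole repair

### The job

Press the round call button right down and let it go, so that your workmate looks over. Then show them the repair: point at the hole worn through the heel of one of the two shoe soles, and after that point at the tip of the glue bottle, the one with the long pointed nozzle; each time bring the fingertips a couple of centimetres above the middle of it and keep still there for about two seconds. Touch nothing but the button, and do not point at the sound sole's heel, the flat-capped bottle or the jar.

Things in the scene. Friction and masses are not known exactly. Their poses are not given: they have to be found in the camera images.
- call (a joint): Travel of the call button's plunger: 0 released, grows as it is pressed down, 0.006 m fully down; a spring returns it, about 5 N to press it fully.
- call_top (a point): Centre of the top face of the call button's plunger: a steel disc 40 mm across on a low black housing fixed to the bench; pressed straight down. The disc's top stands 22 mm above the bench, the housing is 56 mm across and 12 mm high. The point moves with the plunger.
- board: Fixed pale stone board, 290 x 260 mm, 12 mm thick, on which both soles lie side by side. Origin at the centre of its underside, z up, long side along its x.
- worn_sole: Loose grey shoe sole lying ribbed tread up, 260 mm long, at most 88 mm wide, 24 mm thick, 0.22 kg, with an oval hole (about 40 x 30 mm) worn right through its heel, showing the pale board. Origin at the middle of its underside; x runs from heel to toe, z up. Not to be touched.
- worn_hole (a point): Centre of that hole, level with the sole's upper face; it lies 85 mm from the sole's origin towards the heel (-x), 24 mm up. The first thing to point at: fingertips about 20 mm above it (the fingertips stand past the tool point).
- sound_sole: Loose sole of the same shape and size as the other, without any hole. Same axes. Not to be touched.
- sound_heel (a point): Middle of the sound sole's heel, on its upper face (85 mm from its origin towards -x, 24 mm up). Not to be pointed at.
- glue: Glue bottle: loose white upright bottle, body 52 mm across and 75 mm high, sloping shoulder, collar and a slim cone nozzle to 136 mm overall height, 0.16 kg. Origin at the centre of its underside. Not to be touched.
- glue_tip (a point): Tip of the glue bottle's nozzle, 136 mm above its foot on its axis. The second thing to point at.
- thinner: Loose white upright bottle with a flat cap, 54 mm across, 120 mm high, 0.18 kg. Origin at the centre of its underside. Not to be touched.
- thinner_top (a point): Middle of the top of the flat-capped bottle, 120 mm up. Not to be pointed at.
- jar: Loose squat white jar with a wide lid, 72 mm across, 65 mm high, 0.2 kg. Origin at the centre of its underside. Not to be touched.
- jar_top (a point): Middle of the top of the jar, 65 mm up. Not to be pointed at.
Mind the look-alikes: they are no part of the job. Several things look just like the part that bears call: the one meant starts nearest to the robot's base.

How it is judged:
By the outcome, as a careful person would: the job done as asked, in the order asked, and still so for the second after the job is handed in, with the robot touching nothing.
It also fails if it takes over 67 s, if anything falls off the work surface, if the arm or the gripper's body presses on something with over 40 N, if the wrist force passes 120 N, or if a joint passes its speed limit or range.

### The arm

A 6-joint arm with a two-finger parallel gripper is mounted at the origin on the work surface. World frame = base frame: x ahead of the robot, y to its left, z up, the work surface at z = 0. Lengths are in m, angles in degrees, forces in N, time in s.
With the tool pointing down it reaches from about 0.35 to 0.875 m from the base axis. Payload 4.2 kg.
Tool frame: the origin (TCP) lies between the finger pads, 19 mm behind the fingertips; this is the grasp point; z points along the fingers, y is the line along which they close (so a half turn about z gives the same grasp; the last joint's range is limited). The gripper opens to 87 mm and grips with 3 to 60 N. Pads are 19 mm wide; open, the fingers measure 117 mm over their backs; the gripper's body (75 mm by 190 mm) begins 51 mm behind the grasp point.
Start: joints at [91.192, 22.042, 0.453, 0, -68.411, -14.817], TCP at [0.147, 0.607, 0.241] pointing down, gripper open.
Joint ranges: [-179.83, 179.83], [-69.29, 118.12], [-61.27, 80.66], [-181.25, 117.63], [-171.15, -9.14], [-177.46, 177.46]. Speed limits (degrees/s): [159.86, 159.86, 180, 180, 180, 180].

### API

Orientations are given as a 3x3 rotation matrix whose columns are the frame's x, y, z axes.
In Python, from station import sense, capture, camera_model, finish_job gives the robot as it stands. The module is installed in compiled form; this text tells all that it offers.
- The arm moves only by the tool jog_arm, never from a script. Its argument "rows" is a list that holds one entry, the list of rows, each a list of 4 numbers: the shift along the tool's x, y, z in m, then the turn about the tool's z in rad. A call has 1 to 20 rows; each row shifts and turns the commanded pose from where the row before left it, along the tool's axes as they then stand; what a row does not reach is not made up. A row lasts 1/8 s, in which the tool goes at most 62.5 mm and 10.7 degrees, less where a joint would pass 70% of its speed; a pose out of reach is approached as far as the arm can. A call is refused whole if a number of a shift passes 0.0625 or a number of a turn 0.188, either way. A call with a gripper value outside its range is refused whole. "claw" is the opening, from 0 (shut) to 1 (fully open), set as the call begins (left out, the last holds). The fingers move at their own pace and stop on an object; the grip force is fixed at half the most. Time passes only in rows, so rows that do not move let the fingers close. It gives the time, the measured TCP pose, the force, the opening and the grip force at its end, in the units of the state.
- sense(): the state, without advancing time (a new reading comes with each control period).
- capture(name): name is "side" or "top" or "wrist"; returns the picture (480x640x3 uint8, red, green, blue); there is no depth.
- camera_model(name): a dict with "fovy" (degrees; the focal length in pixels is half the picture's height over the tangent of half this angle, whatever the lens; pixels are square), "cx", "cy" (the principal point, pixels), "eye" and "rotation" of the camera in the world. Camera axes: x right, y down, z forward; pixel columns grow to the right and rows downward; lengths in m; the calibration is good to about 2 mm. A picture is of the moment at which its call begins: read the wrist's pose just before it. camera_model takes no time and is no camera call; for the wrist camera it gives the pose at the moment of the call.
- finish_job(): hands the job in; it is judged then, once.
The state is a dict: "time_s": time; "joints": joint angles; "joint_velocities": joint speeds; "effort": joint torques, N m; "tcp_pos": TCP position; "ee_rot": TCP orientation; "wrist_force": force on the tool from outside, world axes, zero at the start; "moment": the same for the moment, N m; "gripper_width": opening from 0.0 (shut) to 1.0 (fully open); "gripper_force": force on a finger pad.
Only numpy, scipy, OpenCV 4.12 (cv2) and the standard library are available. Lean on these libraries where they do the work, as an engineer would, in place of code of your own. Each camera call takes 0.05 s, during which the arm holds its last target. There are 200 camera calls.

## Working session

There is one attempt and no reset: what is moved stays moved. The work goes in short steps, Python scripts to look and compute and a tool call to move; the robot and the scene stay as the last step left them, time stands still between calls to the robot, and variables do not carry over. Pictures are saved under pics/ and viewed, at most 10 in all, crops included, and the job is handed in when it is done.

Besides the shell and the picture viewer there is one more tool, called after "Emit:" in YAML: its name, and indented under it one key for each argument. jog_arm: Moves the arm, as the interface text tells. Its arguments: {"type":"object","properties":{"rows":{"type":"array"},"claw":{"type":"number"}},"required":["rows"]}

```bash
mkdir -p pics; cat > h.py <<'E'
import numpy as np, cv2
from station import *
def ray(m,u,v,z):
    f=240/np.tan(np.radians(m["fovy"])/2)
    d=np.array(m["rotation"])@np.array([(u-m["cx"])/f,(v-m["cy"])/f,1]); e=np.array(m["eye"])
    return e+d*(z-e[2])/d[2]
def proj(m,p):
    f=240/np.tan(np.radians(m["fovy"])/2)
    c=np.array(m["rotation"]).T@(np.array(p)-np.array(m["eye"]))
    return np.array([m["cx"]+f*c[0]/c[2],m["cy"]+f*c[1]/c[2]])
E
python3 - <<'E'
from h import *
for n in("top","side"):
    cv2.imwrite(f"pics/{n}0.png",capture(n)[:,:,::-1]); print(n,camera_model(n))
s=sense();print(s["ee_rot"],s["time_s"])
E
```

```text
top {'fovy': 45.72160540814878, 'cx': 315.76289486765177, 'cy': 240.24832422793884, 'eye': array([0.3737882 , 0.05324069, 1.09302767]), 'rotation': array([[-0.02656111, -0.98085328,  0.19292837],
       [-0.99957824,  0.02379315, -0.0166503 ],
       [ 0.01174113, -0.19328925, -0.98107156]])}
side {'fovy': 57.16788129459895, 'cx': 314.7881971515629, 'cy': 234.8565919258179, 'eye': array([0.1917997 , 0.46206283, 0.58032569]), 'rotation': array([[-0.77096095, -0.42300181,  0.47611836],
       [-0.63670216,  0.52969365, -0.56038825],
       [-0.01515163, -0.73518304, -0.67769929]])}
[[ 9.71826677e-01 -2.35696289e-01 -4.10936529e-04]
 [-2.35696637e-01 -9.71824648e-01 -1.98724850e-03]
 [ 6.90288493e-05  2.02811746e-03 -9.99997941e-01]] 0.1
```

View pics/top0.png

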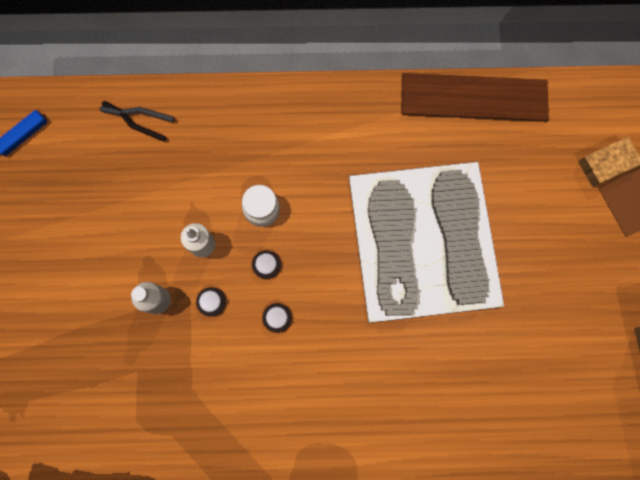

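View pics/side0.png

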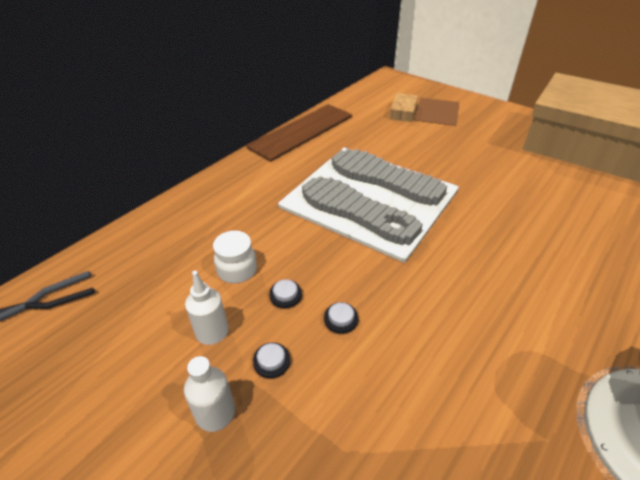

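The top view shows buttons at about (266,264), (210,301) and (277,318), and the hole at (398,290). The glue nozzle is near (192,235), the flat-capped bottle at (145,295) and the jar at (260,200). The side view shows the glue tip at about (196,271).

```bash
python3 - <<'E'
from h import *
im=cv2.imread("pics/top0.png"); m=camera_model("top"); ms=camera_model("side")
g=im.min(axis=2)
def blob(u,v,r,th):
    a=(g[v-r:v+r,u-r:u+r]>th).astype(np.uint8)
    n,l,st,c=cv2.connectedComponentsWithStats(a); k=1+np.argmax(st[1:,4]); return c[k]+[u-r,v-r],st[k,4]
for p in((266,264),(210,301),(277,318)):
    c,a=blob(*p,16,110); P=ray(m,*c,.022); print("btn",c,a,P,np.hypot(P[0],P[1]))
c,a=blob(398,290,11,150); print("hole",c,a,ray(m,*c,.036),ray(m,*c,.012))
print("side pred hole",proj(ms,ray(m,*c,.036)))
P=ray(ms,196,271,.136);print("tip side",P,"->top px",proj(m,P))
for n,p,z in(("thin",(140,294),.12),("jar",(259,198),.065)):print(n,ray(m,*p,z))
cv2.imwrite("pics/crop.png",np.hstack([cv2.resize(im[215:265,165:225],(400,333),interpolation=2),cv2.resize(im[270:320,370:430],(400,333),interpolation=2)]))
E
```

```text
btn [265.25075529 263.33534743] 331 [0.54202828 0.13223272 0.022     ] 0.5579248621542521
btn [209.14326648 300.80802292] 349 [0.47360479 0.23792943 0.022     ] 0.5300112319731822
btn [276.04011461 317.08022923] 349 [0.4400856  0.11307612 0.022     ] 0.45438040071116825
hole [397.22321429 290.62053571] 224 [ 0.48233668 -0.11391866  0.036     ] [ 0.48480129 -0.11771405  0.012     ]
side pred hole [394.91653672 220.09629224]
tip side [0.58489734 0.25306576 0.136     ] ->top px [189.48197024 230.1442829 ]
thin [0.47906232 0.33869371 0.12      ]
jar [0.65883501 0.13954659 0.065     ]
```

View pics/crop.png

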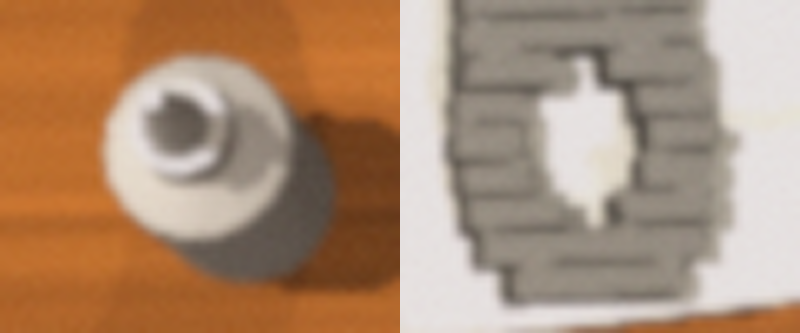

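The nozzle tip sits at about (190,230), matching the side-view prediction. The hole's upper rim is centred near (398,291). The nearest button is at (0.440, 0.113).

Emit:
jog_arm:
  rows:
    - [[0.0287,0.0294,0,0],[0.0287,0.0294,0,0],[0.0287,0.0294,0,0],[0.0287,0.0294,0,0],[0.0287,0.0294,0,0],[0.0287,0.0294,0,0],[0.0287,0.0294,0,0],[0.0287,0.0294,0,0],[0.0287,0.0294,0,0],[0.0287,0.0294,0,0],[0.0287,0.0294,0,0],[0.0287,0.0294,0,0],[0.0287,0.0294,0,0],[0.0287,0.0294,0,0],[0,0,0.03,0],[0,0,0.03,0],[0,0,0.03,0],[0,0,0.03,0],[0,0,0,0],[0,0,0,0]]
  claw: 0

```text
time_s: 2.6
tcp_pos: [0.4414, 0.1131, 0.1221]
ee_rot: [[0.972, -0.235, 0.001], [-0.235, -0.972, 0.0], [0.001, -0.001, -1.0]]
wrist_force: [1.0, 1.2, 0.6]
gripper_width: 0.006
gripper_force: 0.0
```

```bash
python3 - <<'E'
from h import *
s=sense();m=camera_model("wrist");im=capture("wrist")[:,:,::-1];print(s["tcp_pos"],s["gripper_width"],s["wrist_force"],s["time_s"])
print(m["eye"],proj(m,[.44,.113,.022]))
cv2.imwrite("pics/w.png",im)
E
```

```text
[0.44139344 0.11305951 0.12211182] 0.00628702760519399 [1.00355434 1.23885308 0.58895065] 2.6
[0.52148978 0.09370601 0.26560417] [319.62292447 248.18203154]
```

View pics/w.png

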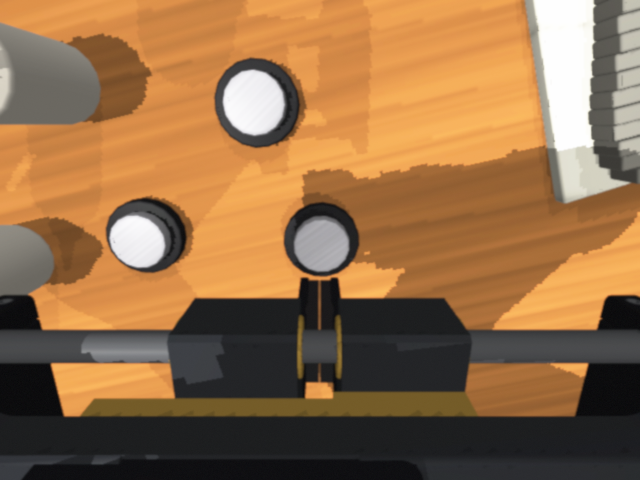

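The wrist view shows the target disc at about (321,245), directly below the closed fingers, against a predicted (320,248).

Emit:
jog_arm:
  rows:
    - [[0,0,0.025,0],[0,0,0.025,0],[0,0,0.02,0],[0,0,0.008,0],[0,0,0.004,0],[0,0,0.003,0],[0,0,0.002,0],[0,0,0.001,0],[0,0,0,0],[0,0,0,0],[0,0,0,0]]

```text
time_s: 4.03
tcp_pos: [0.4413, 0.113, 0.0349]
ee_rot: [[0.972, -0.235, 0.002], [-0.235, -0.972, 0.001], [0.001, -0.001, -1.0]]
wrist_force: [-4.2, 0.3, 14.3]
gripper_width: 0.007
gripper_force: 7.0
```

Bottomed: 14 N exceeds the 5 N spring. Now I release the button and go to the hole.

Emit:
jog_arm:
  rows:
    - [[0,0,-0.01,0],[0,0,-0.03,0],[0,0,-0.04,0],[0,0,-0.04,0],[0.0117,0.0266,0,0],[0.0117,0.0266,0,0],[0.0117,0.0266,0,0],[0.0117,0.0266,0,0],[0.0117,0.0266,0,0],[0.0117,0.0266,0,0],[0.0117,0.0266,0,0],[0.0117,0.0266,0,0],[0,0,0,0],[0,0,0,0],[0,0,0,0]]

```text
time_s: 5.9
tcp_pos: [0.4815, -0.1154, 0.1533]
ee_rot: [[0.972, -0.235, 0.0], [-0.235, -0.972, 0.0], [0.0, -0.0, -1.0]]
wrist_force: [-0.1, -0.4, -0.2]
gripper_width: -0.0
gripper_force: 0.0
```

```bash
python3 - <<'E'
from h import *
s=sense();m=camera_model("wrist");im=capture("wrist")[:,:,::-1];print(s["tcp_pos"],s["wrist_force"],s["time_s"])
print(proj(m,[.482,-.116,.036]))
cv2.imwrite("pics/w2.png",im)
E
```

```text
[ 0.48145313 -0.11543562  0.15333297] [-0.09078968 -0.40573613 -0.22817559] 5.9
[319.55690289 237.9611771 ]
```

View pics/w2.png

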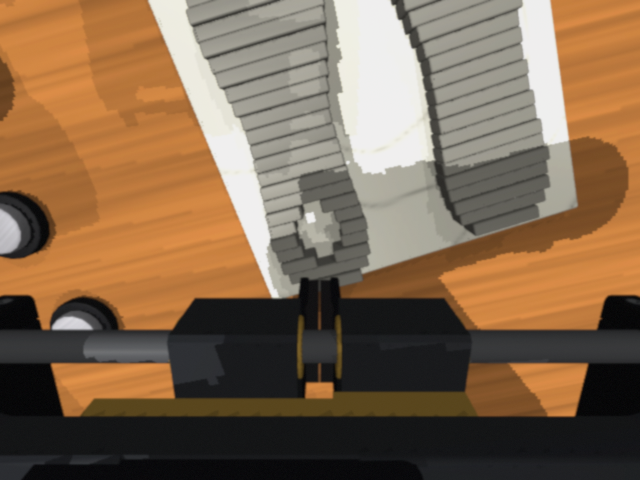

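The hole spans about (298–342, 203–258), centred near (319,231), so it is about 3 mm further along tool x. I shift, go down and hold.

Emit:
jog_arm:
  rows:
    - [[0.003,0,0.03,0],[0,0,0.03,0],[0,0,0.012,0],[0,0,0.006,0],[0,0,0,0],[0,0,0,0],[0,0,0,0],[0,0,0,0],[0,0,0,0],[0,0,0,0],[0,0,0,0],[0,0,0,0],[0,0,0,0],[0,0,0,0],[0,0,0,0],[0,0,0,0],[0,0,0,0],[0,0,0,0],[0,0,0,0],[0,0,0,0]]

```text
time_s: 8.45
tcp_pos: [0.4845, -0.1168, 0.0753]
ee_rot: [[0.972, -0.236, -0.0], [-0.236, -0.972, -0.0], [-0.0, 0.0, -1.0]]
wrist_force: [-0.1, 0.2, -1.4]
gripper_width: 0.008
gripper_force: 0.0
```

Emit:
jog_arm:
  rows:
    - [[0,0,0,0],[0,0,0,0],[0,0,0,0],[0,0,0,0]]

```text
time_s: 8.95
tcp_pos: [0.4845, -0.1168, 0.0752]
ee_rot: [[0.972, -0.236, 0.0], [-0.236, -0.972, -0.0], [0.0, 0.0, -1.0]]
wrist_force: [-0.7, 0.8, 0.1]
gripper_width: 0.006
gripper_force: 0.0
```

Emit:
jog_arm:
  rows:
    - [[0,0,-0.03,0],[0,0,-0.05,0],[0,0,-0.05,0],[0,0,-0.04,0],[0.0009,-0.0319,0,0],[0.0009,-0.0319,0,0],[0.0009,-0.0319,0,0],[0.0009,-0.0319,0,0],[0.0009,-0.0319,0,0],[0.0009,-0.0319,0,0],[0.0009,-0.0319,0,0],[0.0009,-0.0319,0,0],[0.0009,-0.0319,0,0],[0.0009,-0.0319,0,0],[0.0009,-0.0319,0,0],[0.0009,-0.0319,0,0],[0,0,0,0],[0,0,0,0],[0,0,0,0]]

```text
time_s: 11.32
tcp_pos: [0.5849, 0.2518, 0.2454]
ee_rot: [[0.972, -0.236, -0.0], [-0.236, -0.972, -0.0], [-0.0, 0.0, -1.0]]
wrist_force: [-0.1, -0.4, -0.1]
gripper_width: 0.005
gripper_force: 0.0
```

```bash
python3 - <<'E'
from h import *
s=sense();m=camera_model("wrist");im=capture("wrist")[:,:,::-1];print(s["tcp_pos"],s["wrist_force"],s["time_s"])
print(proj(m,[.585,.253,.136]),proj(m,[.595,.253,.136]),proj(m,[.585,.263,.136]))
cv2.imwrite("pics/w3.png",im)
E
```

```text
[0.5849452  0.25177368 0.24540536] [-0.13952333 -0.42074995 -0.09128373] 11.325
[317.27877364 242.41712142] [313.97163646 229.5757305 ] [303.95205335 245.50354533]
```

View pics/w3.png

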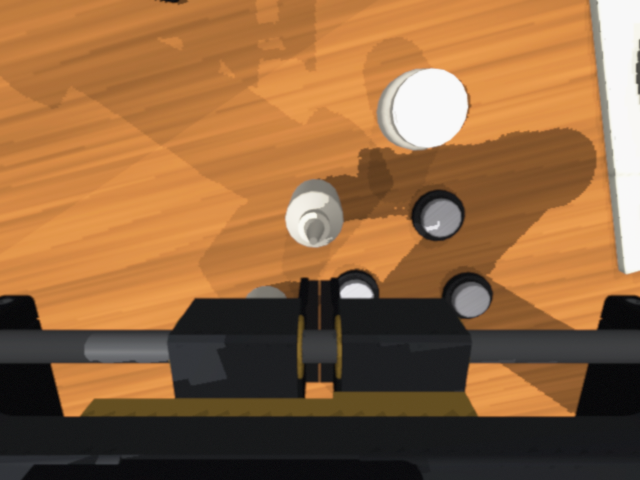

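The nozzle tip shows at about (315,241), against a predicted (317,242), so it is within 2 mm. I go down and hold.

Emit:
jog_arm:
  rows:
    - [[0.001,-0.002,0.03,0],[0,0,0.025,0],[0,0,0.01,0],[0,0,0.005,0],[0,0,0,0],[0,0,0,0],[0,0,0,0],[0,0,0,0],[0,0,0,0],[0,0,0,0],[0,0,0,0],[0,0,0,0],[0,0,0,0],[0,0,0,0],[0,0,0,0],[0,0,0,0],[0,0,0,0],[0,0,0,0],[0,0,0,0],[0,0,0,0]]

```text
time_s: 13.88
tcp_pos: [0.5866, 0.2544, 0.1752]
ee_rot: [[0.972, -0.236, -0.0], [-0.236, -0.972, -0.0], [-0.0, 0.0, -1.0]]
wrist_force: [0.1, 0.3, 0.5]
gripper_width: 0.007
gripper_force: 0.0
```

Emit:
jog_arm:
  rows:
    - [[0,0,0,0],[0,0,0,0],[0,0,0,0],[0,0,0,0]]

```text
time_s: 14.38
tcp_pos: [0.5866, 0.2543, 0.1752]
ee_rot: [[0.972, -0.236, -0.0], [-0.236, -0.972, -0.0], [-0.0, 0.0, -1.0]]
wrist_force: [-0.9, 0.7, 0.1]
gripper_width: 0.008
gripper_force: 0.0
```

```bash
python3 -c "
from h import *
print(sense()['tcp_pos']);cv2.imwrite('pics/s9.png',capture('side')[:,:,::-1])"
```

```text
[0.58658914 0.25434291 0.17522422]
```

View pics/s9.png

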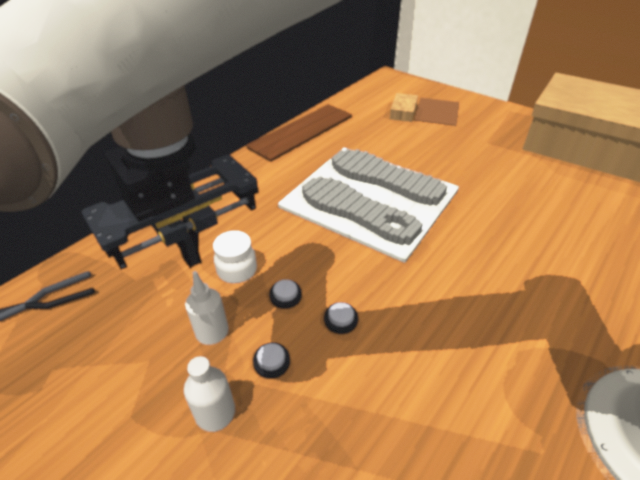

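The side view shows the fingertips at about (195,262), just above the nozzle tip at (197,273). Nothing has been disturbed. I back off upward and hand in.

Emit:
jog_arm:
  rows:
    - [[0,0,-0.02,0],[0,0,-0.04,0],[0,0,-0.03,0],[0,0,0,0],[0,0,0,0],[0,0,0,0],[0,0,0,0]]

```text
time_s: 15.3
tcp_pos: [0.5863, 0.2542, 0.2641]
ee_rot: [[0.972, -0.236, -0.002], [-0.236, -0.972, -0.001], [-0.001, 0.002, -1.0]]
wrist_force: [0.3, 0.4, 0.1]
gripper_width: 0.005
gripper_force: 0.0
```

```bash
python3 -c "
from station import *
print(finish_job())"
```

```text
the job is handed in; nothing more can be done
None
```

I pressed the nearest call button down to its stop and let it go. Then I held the fingertips about 20 mm above the heel hole and then the glue tip, over two seconds each, and handed in at 15.3 s with nothing else touched.

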